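Load a rung blank past the sprung dust flap

TASK

Take the long dark wooden blank out of the rack, push the red sprung dust flap of the rounding machine open with the blank's lower end, gently and near the flap's free (yellow-edged) side, then slide the blank across against the flap into the square guide and push it home on the stop, whose depth is not known, without forcing it. Let go and leave it standing there, and leave everything else where it is.

Things in the scene. Friction and masses are not known exactly. Their poses are not given: they have to be found in the camera images.
- blank_dark: The blank to load: a dark brown square wooden bar 24 x 24 x 190 mm, 70 to 115 g, standing in one of the three holes of the rack. Origin at the centre of its lower end face, z up along its length. Fully home, its upper 60 mm or more stand out of the machine's top.
- machine: Rung-end rounding machine, fixed: a white block 170 mm (x) by 150 mm (y), 145 mm high, with a grey motor housing 135 mm high behind it (85 to 195 mm along its +x). Origin at the centre of the block's underside, z up. The feed mouth in its top, x from -42 to +22 mm, y from -19 to +19 mm, is covered by the flap. The blank must never press on the machine, stop and flap included, with over 25 N.
- guide (a point): Centre of the mouth of the guide inside the machine, on the vertical line through the machine's origin, 80 mm above the bench: a square hole 28 x 28 mm, parallel to the machine's axes, with a 5 mm lead-in chamfer. Beside it, from machine x = -20 to -42 mm, is solid floor at the same height. A blank in the guide is gripped by the flap's push and does not sink by its own weight.
- flap: Red spring-return flap 60 mm long (x), 34 wide, 2.5 thick, hinged along y. Origin on the hinge, at machine x = +20 mm, 143.5 mm high; shut, it lies level and runs to the machine's -x, z up. It swings down and in, up to 1.52 rad; spring 0.08 N m shut, 0.16 N m open. Thin: the blank must never press on it with over 8 N, which opening it straight above the guide, so near the hinge, would need.
- flap_edge (a point): Middle of the flap's free edge, marked by a yellow line, 60 mm from the hinge; pushing near here opens the flap with about 2 N.
- seat_pad (a joint): Light sprung pad on top of the stop, unseen in the guide: 0 m free, 0.005 m pressed flat, which takes 0.6 N. The stop was set by the last user: the free pad's face is anywhere from 20 to 56 mm above the bench. Below the pad the stop is a damped buffer spring that begins to yield at 8 N and stiffens by 2.5 N per mm over 6 mm, then is solid.
- rack: Plywood block 80 mm (x) by 210 mm (y), 40 mm high, fixed, with three square holes 26 mm wide and 30 mm deep at y = -70, 0 and +70 mm. Origin at the centre of its underside.
- blank_pale_a: A shorter pale blank, 24 x 24 x 120 mm, standing in the rack; leave it. Origin at the centre of its lower end.
- blank_pale_b: A shorter pale blank, 24 x 24 x 120 mm, standing in the rack; leave it. Origin at the centre of its lower end.
- glue_bottle: White glue bottle, 60 mm in diameter, 170 mm high; leave it. Origin under its centre.
- pencil_mug: Blue cup, 80 mm in diameter, 90 mm high; leave it. Origin under its centre.
- disc_b: Upper of two stacked wooden discs, 90 mm in diameter, 18 mm thick; leave it. Origin under its centre.
- mallet: Hammer lying on the bench; leave it.
- sanding_block: Cork sanding block 70 x 110 x 35 mm; leave it. Origin under its centre.
Not all that is in view belongs to the job. Several things have the shape of the blank_dark; the one meant has the colours described above.

How it is judged:
By the outcome, as a careful person would: the job done as asked, in the order asked, and still so for the second after the job is handed in, with the robot touching nothing.
It also fails if it takes over 58 s, if anything falls off the work surface, if the arm or the gripper's body presses on something with over 40 N, if the wrist force passes 120 N, or if a joint passes its speed limit or range.

ROBOT

A 7-joint arm with a two-finger parallel gripper is mounted at the origin on the work surface. World frame = base frame: x ahead of the robot, y to its left, z up, the work surface at z = 0. Lengths are in m, angles in degrees, forces in N, time in s.
With the tool pointing down it reaches from about 0.425 to 1.025 m from the base axis. Payload 9.4 kg.
Tool frame: the origin (TCP) lies at the very end of the fingers, on their centre line; the grasp point (between the pads) lies 19 mm behind it; z points along the fingers, x is the direction in which the jaws open and shut, and the axes are right-handed (so a half turn about z gives the same grasp; the last joint's range is limited). The gripper opens to 85 mm and grips with 20 to 120 N. Pads are 22 mm wide; open, the fingers measure 114 mm over their backs; the gripper's body (76 mm by 85 mm) begins 54 mm behind the grasp point. The pads swing forward as they close: fully open they stand 13 mm farther back than shut.
Start: joints at [-74.066, 34.337, -0.143, 91.639, 0.103, 54.024, -4.572], TCP at [0.252, 0.68, 0.231] pointing down, gripper open.
Joint ranges: [-147.43, 147.43], [-19.82, 112.94], [-74.19, 73.91], [6.32, 146.72], [-59.91, 239.91], [6.04, 106.73], [-150.56, 150.56]. Speed limits (degrees/s): [127.2, 127.2, 172.46, 172.46, 180, 180, 180].

INTERFACE

Orientations are given as a 3x3 rotation matrix whose columns are the frame's x, y, z axes.
In Python, from station import arm gives the robot as it stands.
- The arm moves only by the shell command python3 -m jog 'ROWS' [FORCE]. ROWS is JSON, a list of rows, each an object of numbers: "dx", "dy", "dz": the shift along the tool's x, y, z in units of 0.25 m (1.0 is 0.25 m); "ax", "ay", "az": the turn, a rotation vector about the tool's x, y, z in units of 45 degrees (1.0 is 45 degrees); "grip": the gripper's target within -1 to 1 (shut at 1, half-way at 0, fully open at -1). In form: [{"dx": .., "dy": .., "dz": .., "ax": .., "ay": .., "az": .., "grip": ..}, ...]. A call has exactly 8 rows; each row is the pose to reach, as a shift and turn from the pose measured when the call began, along the tool's axes at that moment; what a row does not reach only later rows make up. A row lasts 1/12 s, in which the tool goes at most 41.7 mm and 7.16 degrees, less where a joint would pass 70% of its speed; a pose out of reach is approached as far as the arm can. A call with a number of a shift or a turn outside -1 to 1 is refused whole. A call with a gripper value outside its range is refused whole. The fingers move at their own pace and stop on an object; FORCE is the grip in N (left out, the last holds). Time passes only in rows, so rows that repeat a pose let the fingers close, or fill a call up. It gives the time, the measured TCP pose, the force and the opening at its end, in the units of the state.
- arm.get_obs(): the state, without advancing time (a new reading comes with each control period).
- arm.camera(name): name is "scene" or "top" or "wrist"; returns (picture, depth): 400x640x3 uint8, red, green, blue; 400x640 float32, m along the optical axis (not along the pixel's ray), 0 where there is no reading.
- arm.camera_params(name): a dict with "fx", "fy", "cx", "cy" (pixels), "view" (4x4, takes a point from world to camera coordinates). Camera axes: x right, y down, z forward; pixel columns grow to the right and rows downward; lengths in m; the calibration is good to about 2 mm. A picture is of the moment at which its call begins: read the wrist's pose just before it. camera_params takes no time and is no camera call; for the wrist camera it gives the pose at the moment of the call.
- arm.sign_off(): hands the job in, once; it reports no verdict.
The state is a dict: "clock": time; "joint_positions": joint angles; "dq": joint speeds; "joint_torque": joint torques, N m; "ee_pos": TCP position; "tool_rot": TCP orientation; "contact_force": force on the tool from outside, world axes, zero at the start; "ft_torque": the same for the moment, N m; "gripper_width": finger opening in m.
Only numpy, scipy, OpenCV 4.12 (cv2) and the standard library are available. Lean on these libraries where they do the work, as an engineer would, in place of code of your own. Each camera call takes 0.05 s, during which the arm holds its last target. There are 200 camera calls.

## Working session

There is one attempt and no reset: what is moved stays moved. The work goes in short steps, Python scripts to look and compute and a shell command to move; the robot and the scene stay as the last step left them, time stands still between calls to the robot, and variables do not carry over. Pictures are saved under pics/ and viewed, about 8 in all and at most 12, crops included, and the job is handed in when it is done.

```bash
ls; mkdir -p pics; python3 - <<'E'
from station import arm
import cv2,numpy as np
o=arm.get_obs();print(o)
for n in("scene","top"):
    p,d=arm.camera(n);cv2.imwrite(f"pics/{n}0.png",p[:,:,::-1]);np.save(f"pics/{n}0.npy",d)
    q=arm.camera_params(n);print(n,{k:np.round(v,4).tolist() for k,v in q.items()})
E
```

```text
pics
{'clock': 0.0, 'joint_positions': array([-74.06635712,  34.38683544,  -0.14635991,  91.68405529,
         0.10314652,  54.02564825,  -4.57363569]), 'dq': array([-0.01992721, -0.07397293, -0.04470483,  0.00833673, -0.05619168,
       -0.00730992, -0.00264148]), 'joint_torque': array([ 2.47808784e-04, -7.76455736e+01,  1.56475257e+00, -2.58009499e+01,
        1.22805830e-02,  8.77168874e-03,  1.81386758e-05]), 'ee_pos': array([0.25169612, 0.67935595, 0.23036811]), 'tool_rot': array([[ 3.47357006e-01,  9.37732858e-01, -4.44844011e-04],
       [ 9.37731465e-01, -3.47357259e-01, -1.62282395e-03],
       [-1.67629513e-03,  1.46555041e-04, -9.99998584e-01]]), 'contact_force': array([ 0.41754121, -0.07809498, -0.61889629]), 'ft_torque': array([ 0.02834025, -0.02084956, -0.01708777]), 'gripper_width': 0.0855756341496038}
scene {'fx': 361.2208, 'fy': 361.2208, 'cx': 321.2874, 'cy': 195.4131, 'view': [[0.2835, 0.959, -0.0039, -0.1587], [0.7625, -0.2279, -0.6056, -0.361], [-0.5816, 0.1688, -0.7958, 1.2273], [0.0, 0.0, 0.0, 1.0]]}
top {'fx': 378.6076, 'fy': 378.6076, 'cx': 314.9249, 'cy': 204.7032, 'view': [[-0.0072, -0.9996, -0.0273, 0.0306], [-0.997, 0.0093, -0.0766, 0.596], [0.0768, 0.0267, -0.9967, 0.9783], [0.0, 0.0, 0.0, 1.0]]}
```

View pics/scene0.png

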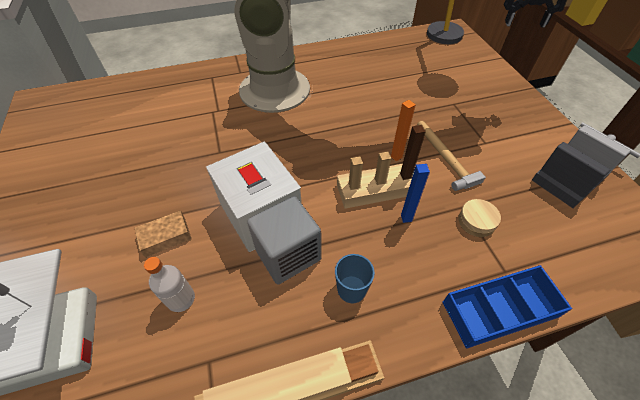

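View pics/top0.png

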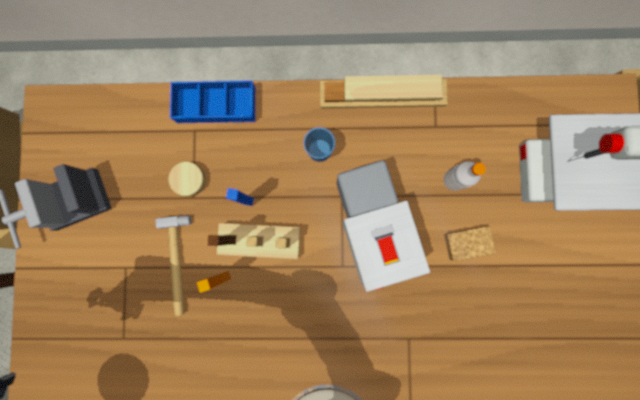

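Candidates in the scene view: the dark brown bar in the rack (412,152), an orange bar on the bench (404,130), a blue bar on the bench (415,193), and the pale blanks at (355,172) and (384,168). The dark brown bar in the rack fits the description. The yellow flap edge is at about (391,263) in the top view, on the side towards the robot.

```bash
cat > h.py <<'E'
import numpy as np,cv2
from station import arm
def cloud(q,d):
    v,u=np.indices(d.shape);R,t=q["view"][:3,:3],q["view"][:3,3]
    c=np.stack([(u-q["cx"])/q["fx"]*d,(v-q["cy"])/q["fy"]*d,d],-1)
    return (c-t)@R
def ray(q,uv,z):
    R,t=q["view"][:3,:3],q["view"][:3,3];uv=np.atleast_2d(np.asarray(uv,float))
    r=np.c_[(uv-[q["cx"],q["cy"]])/[q["fx"],q["fy"]],np.ones(len(uv))]@R;o=-R.T@t
    return o+r*((z-o[2])/r[:,2])[:,None]
def rect(q,mask,z):
    cs,_=cv2.findContours(mask.astype(np.uint8),cv2.RETR_EXTERNAL,cv2.CHAIN_APPROX_NONE)
    c=max(cs,key=cv2.contourArea)[:,0]
    r=cv2.minAreaRect((ray(q,c,z)[:,:2]*1000).astype(np.float32));return r,c.mean(0),len(c)
E
python3 - <<'E'
from h import *
for n in("top","scene"):
    im=cv2.imread(f"pics/{n}0.png");d=np.load(f"pics/{n}0.npy");q=arm.camera_params(n);P=cloud(q,d);z=P[...,2]
    hsv=cv2.cvtColor(im,cv2.COLOR_BGR2HSV);H,S,V=[hsv[...,i].astype(int) for i in range(3)]
    v,u=np.indices(d.shape)
    box=lambda a,b,c,e:(u>a)&(u<b)&(v>c)&(v<e)
    B=dict(top=dict(m=(330,440,195,300),r=(205,305,215,265)),scene=dict(m=(200,305,135,225),r=(330,430,115,210)))[n]
    m=box(*B["m"])&(z>.1405)&(z<.16); print(n,"machine",rect(q,m,.145),"z",np.median(z[m]))
    m=box(*B["m"])&(S>120)&((H<8)|(H>172))&(V>120)&(z>.12); print("flap",rect(q,m,.145),np.median(z[m]))
    m=box(*B["m"])&(S>100)&(H>18)&(H<35)&(z>.12);print("yellow",m.sum(),P[m].mean(0))
    m=box(*B["r"])&(z>.03)&(z<.05); print("rack",rect(q,m,.04),np.median(z[m]))
    m=box(*B["r"])&(z>.17)&(V<120)
    print("dark",m.sum(),z[m].max(),np.percentile(z[m],95))
    m&=z>np.percentile(z[m],95)-.012;print(rect(q,m,np.median(z[m])),np.median(z[m]))
    m=box(*B["r"])&(z>.115)&(z<.15)&(V>120)&(H>12)
    k,lab,st,ce=cv2.connectedComponentsWithStats(m.astype(np.uint8))
    for i in range(1,k):
        if st[i,4]>15: print("pale",st[i,4],ray(q,ce[i],.13))
a=cv2.imread("pics/top0.png")[210:300,190:440];b=cv2.imread("pics/scene0.png")[90:230,330:450]
cv2.imwrite("pics/c.png",np.vstack([cv2.resize(a,(750,270)),cv2.copyMakeBorder(cv2.resize(b,(283,330)),0,0,0,467,0)]))
E
```

```text
top machine (((491.9613037109375, -139.5906524658203), (170.2791748046875, 150.48431396484375), 16.378503799438477), array([386.13157895, 245.48120301]), 266) z 0.14640230307188024
flap (((485.4189147949219, -142.46376037597656), (52.77909469604492, 32.16238021850586), 16.284944534301758), array([387.17647059, 248.38235294]), 68) 0.1457367314391629
yellow 30 [ 0.45517626 -0.15052599  0.14503633]
rack (((503.50640869140625, 175.33407592773438), (210.80914306640625, 80.03199768066406), 86.55423736572266), array([254.22088353, 240.34538153]), 249) 0.04093999129486774
dark 116 1.0215756076063716 0.20257104230294876
(((507.57867431640625, 241.16448974609375), (22.147756576538086, 17.342695236206055), 89.62654876708984), array([213.875, 240.   ]), 32) 0.20045828441351293
pale 114 [[0.50333257 0.17403919 0.13      ]]
pale 105 [[0.49936695 0.10502007 0.13      ]]
scene machine (((493.95538330078125, -139.713623046875), (175.3475799560547, 151.1884002685547), 16.463808059692383), array([251.08482143, 179.79910714]), 224) z 0.14614979951594376
flap (((482.992919921875, -142.646240234375), (53.88400650024414, 35.19112014770508), 16.78309440612793), array([250.20689655, 174.05172414]), 58) 0.14546790037649787
yellow 17 [ 0.45480785 -0.15064031  0.14566392]
rack (((506.7817687988281, 163.69808959960938), (193.6114044189453, 88.10929107666016), 86.57190704345703), array([373.24137931, 182.20689655]), 232) 0.040440510594393395
dark 342 0.7573991038760269 0.7573991038760269
(((1034.02685546875, -137.17039489746094), (0.0, 0.0), 0.0), array([361., 208.]), 1) 0.7573991038760269
pale 72 [[0.50383727 0.17445525 0.13      ]]
pale 74 [[0.49983022 0.10459815 0.13      ]]
```

View pics/c.png

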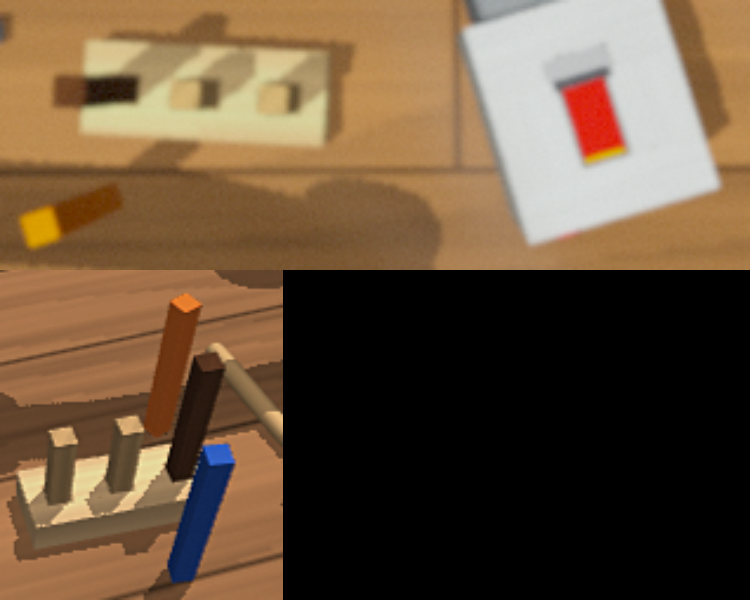

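The crop shows the dark brown bar in the rack's left hole (top view ~(214,240)), with pale blanks in the other two. The orange and blue bars stand on the bench. Next I move to a hover beside the rack.

```bash
cat > to.py <<'E'
import sys
from h import *
# target world xyz, yaw of tool x (deg): print row for a jog
def go(x,y,z,yaw):
    o=arm.get_obs();R=o["tool_rot"];s=R.T@(np.array([x,y,z])-o["ee_pos"])/.25
    c,n=np.cos(np.radians(yaw)),np.sin(np.radians(yaw))
    T=np.array([[c,n,0],[n,-c,0],[0,0,-1]])
    a=cv2.Rodrigues(R.T@T)[0][:,0]/np.pi*4
    print("t",round(o["clock"],2),"pos",o["ee_pos"].round(4),"F",o["contact_force"].round(1),"w",round(o["gripper_width"],4),"yaw",np.degrees(np.arctan2(R[1,0],R[0,0])).round(2))
    print("d",s.round(3),"a",a.round(3))
if __name__=="__main__": go(*map(float,sys.argv[1:5]))
E
P='{"dx":-0.64,"dy":0.78,"dz":-0.4,"az":0.8,"grip":-0.2}'
python3 -m jog '[{"dx":-0.64,"dy":0.78,"dz":-0.4,"az":0.8,"grip":-0.2},{"dx":-0.64,"dy":0.78,"dz":-0.4,"az":0.8,"grip":-0.2},{"dx":-0.64,"dy":0.78,"dz":-0.4,"az":0.8,"grip":-0.2},{"dx":-0.64,"dy":0.78,"dz":-0.4,"az":0.8,"grip":-0.2},{"dx":-0.64,"dy":0.78,"dz":-0.4,"az":0.8,"grip":-0.2},{"dx":-0.64,"dy":0.78,"dz":-0.4,"az":0.8,"grip":-0.2},{"dx":-0.64,"dy":0.78,"dz":-0.4,"az":0.8,"grip":-0.2},{"dx":-0.64,"dy":0.78,"dz":-0.4,"az":0.8,"grip":-0.2}]' 40
python3 to.py .508 .244 .33 -3.5
```

```text
t 0.1 pos [0.2517 0.6794 0.2305] F [-0.4 -0.  -0. ] w 0.0852 yaw 69.67
d [-1.278  1.566 -0.396] a [1.000e-03 1.000e-03 1.626e+00]invalid input
```

```bash

python3 -m jog '[{"dx":-0.64,"dy":0.78,"dz":-0.4,"ax":0,"ay":0,"az":0.8,"grip":-0.2},{"dx":-0.64,"dy":0.78,"dz":-0.4,"ax":0,"ay":0,"az":0.8,"grip":-0.2},{"dx":-0.64,"dy":0.78,"dz":-0.4,"ax":0,"ay":0,"az":0.8,"grip":-0.2},{"dx":-0.64,"dy":0.78,"dz":-0.4,"ax":0,"ay":0,"az":0.8,"grip":-0.2},{"dx":-0.64,"dy":0.78,"dz":-0.4,"ax":0,"ay":0,"az":0.8,"grip":-0.2},{"dx":-0.64,"dy":0.78,"dz":-0.4,"ax":0,"ay":0,"az":0.8,"grip":-0.2},{"dx":-0.64,"dy":0.78,"dz":-0.4,"ax":0,"ay":0,"az":0.8,"grip":-0.2},{"dx":-0.64,"dy":0.78,"dz":-0.4,"ax":0,"ay":0,"az":0.8,"grip":-0.2}]' 40
python3 to.py .508 .244 .33 -3.5
```

```text
clock: 0.77
ee_pos: [0.383, 0.4572, 0.3331]
tool_rot: [[0.836, 0.548, 0.003], [0.548, -0.836, -0.001], [0.002, 0.002, -1.0]]
contact_force: [1.6, -0.7, 0.0]
gripper_width: 0.0512
t 0.77 pos [0.383  0.4572 0.3331] F [ 1.6 -0.7  0. ] w 0.0512 yaw 33.26
d [-0.05   0.987  0.014] a [ 0.002 -0.003  0.817]
```

Next a hover above the blank, then a wrist picture.

```bash

python3 -m jog '[{"dx":-0.05,"dy":0.98,"dz":0.01,"ax":0,"ay":0,"az":0.82,"grip":-0.2},{"dx":-0.05,"dy":0.98,"dz":0.01,"ax":0,"ay":0,"az":0.82,"grip":-0.2},{"dx":-0.05,"dy":0.98,"dz":0.01,"ax":0,"ay":0,"az":0.82,"grip":-0.2},{"dx":-0.05,"dy":0.98,"dz":0.01,"ax":0,"ay":0,"az":0.82,"grip":-0.2},{"dx":-0.05,"dy":0.98,"dz":0.01,"ax":0,"ay":0,"az":0.82,"grip":-0.2},{"dx":-0.05,"dy":0.98,"dz":0.01,"ax":0,"ay":0,"az":0.82,"grip":-0.2},{"dx":-0.05,"dy":0.98,"dz":0.01,"ax":0,"ay":0,"az":0.82,"grip":-0.2},{"dx":-0.05,"dy":0.98,"dz":0.01,"ax":0,"ay":0,"az":0.82,"grip":-0.2}]' 40
python3 to.py .508 .244 .155 -3.5
python3 - <<'E'
from h import *
q=arm.camera_params("wrist");p,d=arm.camera("wrist");cv2.imwrite("pics/w1.png",p[:,:,::-1]);np.save("pics/w1.npy",d);np.save("pics/w1q.npy",q,allow_pickle=True)
P=cloud(q,d);z=P[...,2];V=p.max(-1)
print("cam",-q["view"][:3,:3].T@q["view"][:3,3])
m=(np.abs(z-.2)<.012)&(V<110)&(np.hypot(P[...,0]-.508,P[...,1]-.244)<.04);print(m.sum())
print(rect(q,m,.2),np.median(z[m]))
m=(np.abs(z-.04)<.008)&(d>0);print("rack",rect(q,m,.04))
E
```

```text
clock: 1.43
ee_pos: [0.5079, 0.2434, 0.3308]
tool_rot: [[0.998, -0.068, 0.003], [-0.068, -0.998, -0.001], [0.003, 0.001, -1.0]]
contact_force: [-0.3, 0.9, -0.6]
gripper_width: 0.0513
t 1.43 pos [0.5079 0.2434 0.3308] F [-0.3  0.9 -0.6] w 0.0513 yaw -3.88
d [-0.002 -0.003  0.703] a [ 0.001 -0.003 -0.008]
cam [0.51277268 0.32753372 0.47315317]
578
(((507.7973937988281, 246.8675537109375), (26.274803161621094, 22.78760528564453), 86.9017105102539), array([317.74444444, 197.56666667]), 90) 0.19969820518902226
rack (((503.01373291015625, 175.51966857910156), (209.55062866210938, 79.95790100097656), 86.5696029663086), array([317.53984576, 211.24678663]), 389)
```

View pics/w1.png

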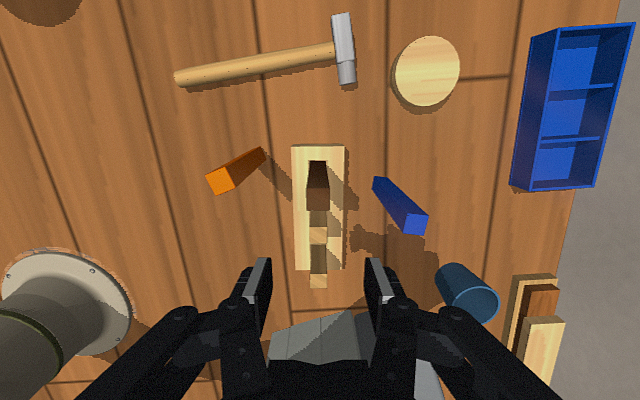

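The wrist view shows the dark top face at (318,198), between the fingers and lined up with the rack; the orange and blue bars are clear of the path. Now down, then close.

```bash

python3 -m jog '[{"dx":0,"dy":-0.006,"dz":0.16,"ax":0,"ay":0,"az":0,"grip":-0.2},{"dx":0,"dy":-0.006,"dz":0.32,"ax":0,"ay":0,"az":0,"grip":-0.2},{"dx":0,"dy":-0.006,"dz":0.45,"ax":0,"ay":0,"az":0,"grip":-0.2},{"dx":0,"dy":-0.006,"dz":0.58,"ax":0,"ay":0,"az":0,"grip":-0.2},{"dx":0,"dy":-0.006,"dz":0.66,"ax":0,"ay":0,"az":0,"grip":-0.2},{"dx":0,"dy":-0.006,"dz":0.7,"ax":0,"ay":0,"az":0,"grip":-0.2},{"dx":0,"dy":-0.006,"dz":0.705,"ax":0,"ay":0,"az":0,"grip":-0.2},{"dx":0,"dy":-0.006,"dz":0.705,"ax":0,"ay":0,"az":0,"grip":-0.2}]' 40
python3 -m jog '[{"dx":0,"dy":0,"dz":0,"ax":0,"ay":0,"az":0,"grip":1},{"dx":0,"dy":0,"dz":0,"ax":0,"ay":0,"az":0,"grip":1},{"dx":0,"dy":0,"dz":0,"ax":0,"ay":0,"az":0,"grip":1},{"dx":0,"dy":0,"dz":0,"ax":0,"ay":0,"az":0,"grip":1},{"dx":0,"dy":0,"dz":0,"ax":0,"ay":0,"az":0,"grip":1},{"dx":0,"dy":0,"dz":0,"ax":0,"ay":0,"az":0,"grip":1},{"dx":0,"dy":0,"dz":0,"ax":0,"ay":0,"az":0,"grip":1},{"dx":0,"dy":0,"dz":0,"ax":0,"ay":0,"az":0,"grip":1}]' 40
python3 to.py .508 .245 .44 -3.5
```

```text
clock: 2.15
ee_pos: [0.507, 0.248, 0.1544]
tool_rot: [[0.998, -0.062, 0.001], [-0.062, -0.998, -0.001], [0.001, 0.001, -1.0]]
contact_force: [0.4, -0.5, 0.9]
gripper_width: 0.0511
clock: 2.82
ee_pos: [0.5078, 0.2487, 0.1558]
tool_rot: [[0.998, -0.063, 0.003], [-0.063, -0.998, 0.001], [0.003, -0.002, -1.0]]
contact_force: [-1.6, 1.3, 7.3]
gripper_width: 0.0235
t 2.82 pos [0.5078 0.2487 0.1558] F [-1.6  1.3  7.3] w 0.0235 yaw -3.58
d [ 0.005  0.013 -1.137] a [-0.002 -0.004 -0.002]
```

```bash

python3 -m jog '[{"dx":0,"dy":0,"dz":-0.06,"ax":0,"ay":0,"az":0,"grip":1},{"dx":0,"dy":0,"dz":-0.14,"ax":0,"ay":0,"az":0,"grip":1},{"dx":0,"dy":0,"dz":-0.25,"ax":0,"ay":0,"az":0,"grip":1},{"dx":0,"dy":0,"dz":-0.4,"ax":0,"ay":0,"az":0,"grip":1},{"dx":0,"dy":0,"dz":-0.55,"ax":0,"ay":0,"az":0,"grip":1},{"dx":0,"dy":0,"dz":-0.7,"ax":0,"ay":0,"az":0,"grip":1},{"dx":0,"dy":0,"dz":-0.8,"ax":0,"ay":0,"az":0,"grip":1},{"dx":0,"dy":0,"dz":-0.8,"ax":0,"ay":0,"az":0,"grip":1}]' 40
python3 to.py .4575 -.1497 .36 16.4
python3 - <<'E'
from h import *
q=arm.camera_params("wrist");p,d=arm.camera("wrist");cv2.imwrite("pics/w2.png",p[:,:,::-1]);np.save("pics/w2.npy",d);np.save("pics/w2q.npy",q,allow_pickle=True)
p,d=arm.camera("scene");cv2.imwrite("pics/s2.png",p[:,:,::-1]);np.save("pics/s2.npy",d)
a=cv2.imread("pics/w2.png")[:,160:480];b=cv2.imread("pics/s2.png")[0:220,300:460]
cv2.imwrite("pics/c2.png",np.hstack([cv2.resize(a,(400,500)),cv2.resize(b,(364,500))]))
E
```

```text
clock: 3.48
ee_pos: [0.5091, 0.2487, 0.3618]
tool_rot: [[0.998, -0.063, 0.011], [-0.063, -0.998, 0.007], [0.01, -0.008, -1.0]]
contact_force: [0.5, -0.1, -0.8]
gripper_width: 0.0235
t 3.48 pos [0.5091 0.2487 0.3618] F [ 0.5 -0.1 -0.8] w 0.0235 yaw -3.62
d [-0.106  1.604 -0.006] a [-0.007 -0.015 -0.445]
```

View pics/c2.png

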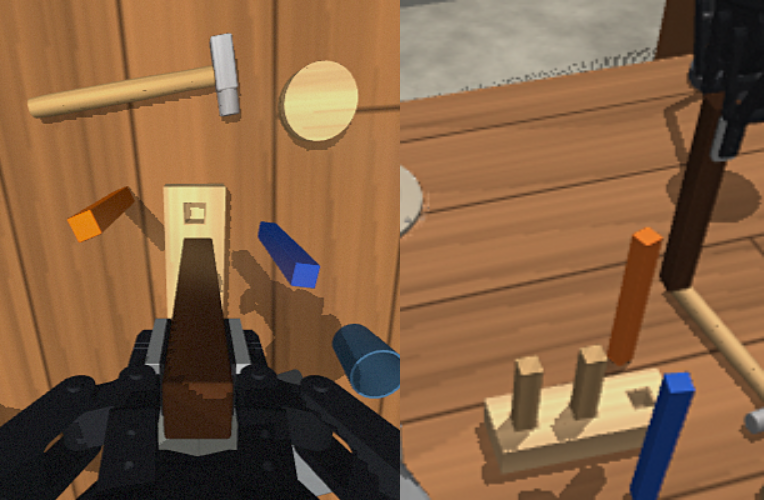

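The blank is held (top near (198,400) in the crop) and its hole in the rack is empty. Next I measure where it sits in the tool frame, and start the transfer.

```bash
cat > held.py <<'E'
from h import *
import sys
def held(q,p,d,o):
    """dark blank's offset and tilt in the tool frame, from the wrist view"""
    R=o["tool_rot"];P=(cloud(q,d)-o["ee_pos"])@R;V=p.max(-1);Z=P[...,2]
    m=(d>0)&(V<120)&(p[...,0]>p[...,2]+8)&(np.abs(P[...,0])<.03)&(np.abs(P[...,1])<.045)&(Z>.005)&(Z<.15)
    print("n",m.sum(),"zmax",np.percentile(Z[m],[50,95,99.5]).round(4))
    for a in np.arange(.005,.15,.02):
        k=m&(Z>=a)&(Z<a+.02)
        if k.sum()>30:
            print(f"z {a+.01:.3f} x {np.percentile(P[k][:,0],[1,99]).round(4)} yface {np.median(P[k][:,1]).round(4)} n {k.sum()}")
    t=(d>0)&(V<150)&(p[...,0]>p[...,2]+8)&(np.abs(P[...,0])<.02)&(np.abs(P[...,1])<.025)&(Z<-.03)&(Z>-.07)
    if t.sum(): print("top z",np.median(Z[t]).round(4),"y",np.percentile(P[t][:,1],[2,98]).round(4),"x",np.percentile(P[t][:,0],[2,98]).round(4))
if __name__=="__main__":
    o=arm.get_obs();q=arm.camera_params("wrist");p,d=arm.camera("wrist");held(q,p,d,o)
E
python3 held.py
python3 -m jog '[{"dx":-0.01,"dy":0.1,"dz":-0.05,"ax":0,"ay":0,"az":-0.05,"grip":1},{"dx":-0.03,"dy":0.25,"dz":-0.08,"ax":0,"ay":0,"az":-0.12,"grip":1},{"dx":-0.05,"dy":0.4,"dz":-0.08,"ax":0,"ay":0,"az":-0.2,"grip":1},{"dx":-0.07,"dy":0.55,"dz":-0.08,"ax":0,"ay":0,"az":-0.28,"grip":1},{"dx":-0.1,"dy":0.7,"dz":-0.08,"ax":0,"ay":0,"az":-0.36,"grip":1},{"dx":-0.12,"dy":0.82,"dz":-0.08,"ax":0,"ay":0,"az":-0.44,"grip":1},{"dx":-0.12,"dy":0.9,"dz":-0.08,"ax":0,"ay":0,"az":-0.44,"grip":1},{"dx":-0.12,"dy":0.9,"dz":-0.08,"ax":0,"ay":0,"az":-0.44,"grip":1}]' 40
python3 to.py .4575 -.1497 .36 16.4
```

```text
n 1909 zmax [0.0459 0.1258 0.1404]
z 0.015 x [-0.0118  0.0109] yface -0.0081 n 543
z 0.035 x [-0.0118  0.011 ] yface -0.008 n 399
z 0.055 x [-0.0117  0.0112] yface -0.008 n 302
z 0.075 x [-0.0116  0.0109] yface -0.008 n 233
z 0.095 x [-0.0116  0.0109] yface -0.008 n 181
z 0.115 x [-0.0116  0.0107] yface -0.008 n 145
z 0.135 x [-0.0114  0.0109] yface -0.0079 n 106
top z -0.0438 y [-0.0088  0.0141] x [-0.0118  0.011 ]
clock: 4.3
ee_pos: [0.4609, 0.0209, 0.3741]
tool_rot: [[0.962, 0.274, 0.001], [0.274, -0.962, 0.001], [0.001, -0.0, -1.0]]
contact_force: [-0.1, 0.5, -0.7]
gripper_width: 0.0238
t 4.3 pos [0.4609 0.0209 0.3741] F [-0.1  0.5 -0.7] w 0.0238 yaw 15.9
d [-0.2    0.653  0.056] a [-0.    -0.001 -0.011]
```

The blank hangs straight: centre at tool y +3.8 mm, x ≈ 0, lower end 146 mm below the TCP. Next, hover above the flap's free side (machine x = -27).

```bash
cat > mach.py <<'E'
import sys
from to import *
M=np.array([.492,-.1396]);A=np.radians(16.4);ex=np.array([np.cos(A),np.sin(A)]);ey=np.array([-ex[1],ex[0]])
def tgt(X,Y,zb):
    p=M+(X+.0004)*ex+(Y+.0038)*ey;return p[0],p[1],zb+.146
def where():
    o=arm.get_obs();R=o["tool_rot"];tip=o["ee_pos"]+R@[-.0004,.0038,.146];v=tip[:2]-M;f=o["contact_force"]
    print("tip machine mm",(np.array([v@ex,v@ey,tip[2]])*1000).round(1),"F mach",np.round([f[:2]@ex,f[:2]@ey,f[2]],1),"torq",o["ft_torque"].round(2))
if __name__=="__main__":
    X,Y,Z=[float(s)/1000 for s in sys.argv[1:4]];where();go(*tgt(X,Y,Z),16.4)
E
python3 -m jog '[{"dx":-0.02,"dy":0.08,"dz":0.03,"ax":0,"ay":0,"az":-0.01,"grip":1},{"dx":-0.05,"dy":0.2,"dz":0.06,"ax":0,"ay":0,"az":-0.01,"grip":1},{"dx":-0.08,"dy":0.33,"dz":0.1,"ax":0,"ay":0,"az":-0.01,"grip":1},{"dx":-0.11,"dy":0.45,"dz":0.15,"ax":0,"ay":0,"az":-0.01,"grip":1},{"dx":-0.14,"dy":0.55,"dz":0.18,"ax":0,"ay":0,"az":-0.01,"grip":1},{"dx":-0.155,"dy":0.61,"dz":0.2,"ax":0,"ay":0,"az":-0.01,"grip":1},{"dx":-0.163,"dy":0.638,"dz":0.2,"ax":0,"ay":0,"az":-0.01,"grip":1},{"dx":-0.163,"dy":0.638,"dz":0.2,"ax":0,"ay":0,"az":-0.01,"grip":1}]' 40
python3 mach.py -27 0 155
python3 held.py
python3 - <<'E'
from h import *
for n in("top","scene"):
    p,d=arm.camera(n);cv2.imwrite(f"pics/{n}3.png",p[:,:,::-1])
a=cv2.imread("pics/scene3.png")[40:240,160:340]
b=cv2.imread("pics/top3.png")[190:310,320:450]
cv2.imwrite("pics/c3.png",np.hstack([cv2.resize(a,(450,500)),cv2.copyMakeBorder(cv2.resize(b,(347,320)),0,180,0,0,0)]))
E
```

```text
clock: 4.97
ee_pos: [0.4649, -0.1445, 0.323]
tool_rot: [[0.96, 0.279, -0.001], [0.279, -0.96, 0.0], [-0.001, -0.0, -1.0]]
contact_force: [0.0, 0.3, -0.5]
gripper_width: 0.0235
tip machine mm [-27.9  -0.8 177. ] F mach [ 0.1  0.2 -0.5] torq [-0.01  0.04 -0.01]
t 4.97 pos [ 0.4649 -0.1445  0.323 ] F [ 0.   0.3 -0.5] w 0.0235 yaw 16.21
d [ 0.003 -0.003  0.088] a [-0.001  0.002 -0.004]
n 1891 zmax [0.0447 0.1222 0.1363]
z 0.015 x [-0.0117  0.0111] yface -0.0083 n 552
z 0.035 x [-0.0114  0.0111] yface -0.0083 n 400
z 0.055 x [-0.0116  0.0112] yface -0.0083 n 298
z 0.075 x [-0.0115  0.0111] yface -0.0082 n 228
z 0.095 x [-0.0115  0.0111] yface -0.0082 n 188
z 0.115 x [-0.0114  0.0111] yface -0.0082 n 145
z 0.135 x [-0.0114  0.0111] yface -0.0081 n 79
top z -0.0438 y [-0.009   0.0139] x [-0.0119  0.0113]
```

View pics/c3.png

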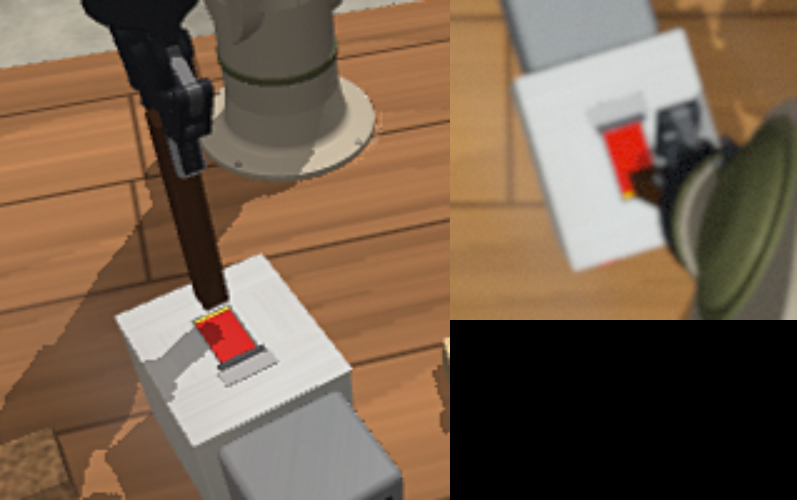

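The tip is over the yellow edge (crop ~(215,305)). Now a gentle push down.

```bash

python3 -m jog '[{"dx":0.004,"dy":-0.003,"dz":0.05,"ax":0,"ay":0,"az":0,"grip":1},{"dx":0.004,"dy":-0.003,"dz":0.09,"ax":0,"ay":0,"az":0,"grip":1},{"dx":0.004,"dy":-0.003,"dz":0.105,"ax":0,"ay":0,"az":0,"grip":1},{"dx":0.004,"dy":-0.003,"dz":0.12,"ax":0,"ay":0,"az":0,"grip":1},{"dx":0.004,"dy":-0.003,"dz":0.135,"ax":0,"ay":0,"az":0,"grip":1},{"dx":0.004,"dy":-0.003,"dz":0.15,"ax":0,"ay":0,"az":0,"grip":1},{"dx":0.004,"dy":-0.003,"dz":0.165,"ax":0,"ay":0,"az":0,"grip":1},{"dx":0.004,"dy":-0.003,"dz":0.175,"ax":0,"ay":0,"az":0,"grip":1}]' 40
python3 mach.py -27 0 88
```

```text
clock: 5.78
ee_pos: [0.4669, -0.1411, 0.28]
tool_rot: [[0.959, 0.283, 0.002], [0.283, -0.959, 0.001], [0.002, -0.001, -1.0]]
contact_force: [0.5, -0.3, 2.8]
gripper_width: 0.0237
tip machine mm [-24.7   1.9 134. ] F mach [ 0.4 -0.5  2.8] torq [ 0.26 -0.23  0.02]
t 5.78 pos [ 0.4669 -0.1411  0.28  ] F [ 0.5 -0.3  2.8] w 0.0237 yaw 16.43
d [-0.009  0.007  0.184] a [-0.001 -0.002  0.001]
```

```bash

python3 -m jog '[{"dx":-0.008,"dy":0.006,"dz":0.02,"ax":0,"ay":0,"az":0,"grip":1},{"dx":-0.008,"dy":0.006,"dz":0.045,"ax":0,"ay":0,"az":0,"grip":1},{"dx":-0.008,"dy":0.006,"dz":0.07,"ax":0,"ay":0,"az":0,"grip":1},{"dx":-0.008,"dy":0.006,"dz":0.095,"ax":0,"ay":0,"az":0,"grip":1},{"dx":-0.008,"dy":0.006,"dz":0.12,"ax":0,"ay":0,"az":0,"grip":1},{"dx":-0.008,"dy":0.006,"dz":0.145,"ax":0,"ay":0,"az":0,"grip":1},{"dx":-0.008,"dy":0.006,"dz":0.165,"ax":0,"ay":0,"az":0,"grip":1},{"dx":-0.008,"dy":0.006,"dz":0.18,"ax":0,"ay":0,"az":0,"grip":1}]' 40
python3 mach.py 0 0 88
```

```text
clock: 6.45
ee_pos: [0.4647, -0.143, 0.234]
tool_rot: [[0.959, 0.283, -0.0], [0.283, -0.959, 0.001], [-0.0, -0.001, -1.0]]
contact_force: [-1.0, 0.1, 0.4]
gripper_width: 0.0236
tip machine mm [-27.6   0.9  88. ] F mach [-0.9  0.4  0.4] torq [-0.17  0.67  0.  ]
t 6.45 pos [ 0.4647 -0.143   0.234 ] F [-1.   0.1  0.4] w 0.0236 yaw 16.43
d [0.11  0.003 0.   ] a [-0.002  0.     0.001]
```

The flap is open and the side force is low. Next, slide across to the guide line.

```bash

python3 -m jog '[{"dx":0.014,"dy":0.003,"dz":0,"ax":0,"ay":0,"az":0,"grip":1},{"dx":0.03,"dy":0.003,"dz":0,"ax":0,"ay":0,"az":0,"grip":1},{"dx":0.046,"dy":0.003,"dz":0,"ax":0,"ay":0,"az":0,"grip":1},{"dx":0.062,"dy":0.003,"dz":0,"ax":0,"ay":0,"az":0,"grip":1},{"dx":0.078,"dy":0.003,"dz":0,"ax":0,"ay":0,"az":0,"grip":1},{"dx":0.094,"dy":0.003,"dz":0,"ax":0,"ay":0,"az":0,"grip":1},{"dx":0.106,"dy":0.003,"dz":0,"ax":0,"ay":0,"az":0,"grip":1},{"dx":0.111,"dy":0.003,"dz":0,"ax":0,"ay":0,"az":0,"grip":1}]' 40
python3 mach.py 0 0 74
python3 held.py | grep -E "0.01|top"
python3 mach.py 0 0 74
```

```text
clock: 7.12
ee_pos: [0.4921, -0.1357, 0.2341]
tool_rot: [[0.959, 0.283, -0.0], [0.283, -0.959, 0.001], [0.0, -0.001, -1.0]]
contact_force: [-2.2, -1.8, -1.2]
gripper_width: 0.0239
tip machine mm [ 0.9  0.1 88.1] F mach [-2.6 -1.1 -1.2] torq [-0.39  1.12 -0.01]
t 7.12 pos [ 0.4921 -0.1357  0.2341] F [-2.2 -1.8 -1.2] w 0.0239 yaw 16.46
d [-0.003 -0.     0.056] a [-0.001 -0.     0.001]
z 0.015 x [-0.0116  0.011 ] yface -0.0083 n 543
z 0.035 x [-0.0122  0.0108] yface -0.0083 n 399
z 0.055 x [-0.0123  0.0109] yface -0.0083 n 284
z 0.075 x [-0.0125  0.0103] yface -0.0083 n 179
z 0.095 x [-0.0217  0.0179] yface -0.008 n 298
z 0.115 x [-0.0284  0.0155] yface 0.0003 n 101
top z -0.0437 y [-0.0091  0.0139] x [-0.0119  0.0112]
tip machine mm [ 0.8  0.1 88. ] F mach [-2.7  0.1 -1.1] torq [-0.31  1.03 -0.01]
t 7.17 pos [ 0.4921 -0.1357  0.234 ] F [-2.6 -0.6 -1.1] w 0.0233 yaw 16.45
d [-0.003 -0.     0.056] a [-0.001 -0.     0.001]
```

```bash

python3 -m jog '[{"dx":0,"dy":0,"dz":0.006,"ax":0,"ay":0,"az":0,"grip":1},{"dx":0,"dy":0,"dz":0.014,"ax":0,"ay":0,"az":0,"grip":1},{"dx":0,"dy":0,"dz":0.022,"ax":0,"ay":0,"az":0,"grip":1},{"dx":0,"dy":0,"dz":0.03,"ax":0,"ay":0,"az":0,"grip":1},{"dx":0,"dy":0,"dz":0.038,"ax":0,"ay":0,"az":0,"grip":1},{"dx":0,"dy":0,"dz":0.046,"ax":0,"ay":0,"az":0,"grip":1},{"dx":0,"dy":0,"dz":0.054,"ax":0,"ay":0,"az":0,"grip":1},{"dx":0,"dy":0,"dz":0.06,"ax":0,"ay":0,"az":0,"grip":1}]' 40
python3 mach.py 0 0 60
```

```text
clock: 7.83
ee_pos: [0.492, -0.1357, 0.2188]
tool_rot: [[0.959, 0.283, -0.0], [0.283, -0.959, 0.001], [0.0, -0.001, -1.0]]
contact_force: [-2.0, -0.8, 1.1]
gripper_width: 0.0236
tip machine mm [ 0.7  0.1 72.8] F mach [-2.2 -0.2  1.1] torq [-0.24  0.82  0.02]
t 7.83 pos [ 0.492  -0.1357  0.2188] F [-2.  -0.8  1.1] w 0.0236 yaw 16.45
d [-0.003 -0.     0.051] a [-0.001 -0.     0.001]
```

It has entered the guide with little force. Next I feel for the stop in short strokes.

```bash

python3 -m jog '[{"dx":0,"dy":0,"dz":0.006,"ax":0,"ay":0,"az":0,"grip":1},{"dx":0,"dy":0,"dz":0.012,"ax":0,"ay":0,"az":0,"grip":1},{"dx":0,"dy":0,"dz":0.018,"ax":0,"ay":0,"az":0,"grip":1},{"dx":0,"dy":0,"dz":0.024,"ax":0,"ay":0,"az":0,"grip":1},{"dx":0,"dy":0,"dz":0.03,"ax":0,"ay":0,"az":0,"grip":1},{"dx":0,"dy":0,"dz":0.036,"ax":0,"ay":0,"az":0,"grip":1},{"dx":0,"dy":0,"dz":0.042,"ax":0,"ay":0,"az":0,"grip":1},{"dx":0,"dy":0,"dz":0.048,"ax":0,"ay":0,"az":0,"grip":1}]' 40
python3 mach.py 0 0 52
```

```text
clock: 8.5
ee_pos: [0.492, -0.1357, 0.2066]
tool_rot: [[0.959, 0.283, -0.0], [0.283, -0.959, 0.001], [0.0, -0.001, -1.0]]
contact_force: [-2.0, -1.3, 0.4]
gripper_width: 0.0233
tip machine mm [ 0.7  0.1 60.6] F mach [-2.3 -0.7  0.4] torq [-0.26  0.85 -0.04]
t 8.5 pos [ 0.492  -0.1357  0.2066] F [-2.  -1.3  0.4] w 0.0233 yaw 16.45
d [-0.003 -0.     0.035] a [-0.001 -0.     0.001]
```

```bash

python3 -m jog '[{"dx":0,"dy":0,"dz":0.004,"ax":0,"ay":0,"az":0,"grip":1},{"dx":0,"dy":0,"dz":0.008,"ax":0,"ay":0,"az":0,"grip":1},{"dx":0,"dy":0,"dz":0.012,"ax":0,"ay":0,"az":0,"grip":1},{"dx":0,"dy":0,"dz":0.016,"ax":0,"ay":0,"az":0,"grip":1},{"dx":0,"dy":0,"dz":0.02,"ax":0,"ay":0,"az":0,"grip":1},{"dx":0,"dy":0,"dz":0.024,"ax":0,"ay":0,"az":0,"grip":1},{"dx":0,"dy":0,"dz":0.028,"ax":0,"ay":0,"az":0,"grip":1},{"dx":0,"dy":0,"dz":0.032,"ax":0,"ay":0,"az":0,"grip":1}]' 40
python3 mach.py 0 0 44
```

```text
clock: 9.17
ee_pos: [0.4921, -0.1357, 0.1986]
tool_rot: [[0.959, 0.283, -0.0], [0.283, -0.959, 0.001], [0.0, -0.001, -1.0]]
contact_force: [-2.6, -0.4, 1.4]
gripper_width: 0.0237
tip machine mm [ 0.8  0.1 52.6] F mach [-2.6  0.4  1.4] torq [-0.24  0.81 -0.02]
t 9.17 pos [ 0.4921 -0.1357  0.1986] F [-2.6 -0.4  1.4] w 0.0237 yaw 16.45
d [-0.003 -0.     0.034] a [-0.001 -0.     0.001]
```

```bash

python3 -m jog '[{"dx":0,"dy":0,"dz":0.002,"ax":0,"ay":0,"az":0,"grip":1},{"dx":0,"dy":0,"dz":0.004,"ax":0,"ay":0,"az":0,"grip":1},{"dx":0,"dy":0,"dz":0.006,"ax":0,"ay":0,"az":0,"grip":1},{"dx":0,"dy":0,"dz":0.008,"ax":0,"ay":0,"az":0,"grip":1},{"dx":0,"dy":0,"dz":0.01,"ax":0,"ay":0,"az":0,"grip":1},{"dx":0,"dy":0,"dz":0.012,"ax":0,"ay":0,"az":0,"grip":1},{"dx":0,"dy":0,"dz":0.014,"ax":0,"ay":0,"az":0,"grip":1},{"dx":0,"dy":0,"dz":0.016,"ax":0,"ay":0,"az":0,"grip":1}]' 40
python3 mach.py 0 0 44
```

```text
clock: 9.83
ee_pos: [0.492, -0.1356, 0.1945]
tool_rot: [[0.959, 0.283, -0.0], [0.283, -0.959, 0.001], [0.0, -0.001, -1.0]]
contact_force: [-1.6, -1.2, 0.5]
gripper_width: 0.0239
tip machine mm [ 0.8  0.1 48.5] F mach [-1.9 -0.7  0.5] torq [-0.23  0.81 -0.  ]
t 9.83 pos [ 0.492  -0.1356  0.1945] F [-1.6 -1.2  0.5] w 0.0239 yaw 16.45
d [-0.003 -0.     0.018] a [-0.001 -0.     0.001]
```

```bash

python3 -m jog '[{"dx":0,"dy":0,"dz":0.002,"ax":0,"ay":0,"az":0,"grip":1},{"dx":0,"dy":0,"dz":0.004,"ax":0,"ay":0,"az":0,"grip":1},{"dx":0,"dy":0,"dz":0.006,"ax":0,"ay":0,"az":0,"grip":1},{"dx":0,"dy":0,"dz":0.008,"ax":0,"ay":0,"az":0,"grip":1},{"dx":0,"dy":0,"dz":0.01,"ax":0,"ay":0,"az":0,"grip":1},{"dx":0,"dy":0,"dz":0.012,"ax":0,"ay":0,"az":0,"grip":1},{"dx":0,"dy":0,"dz":0.014,"ax":0,"ay":0,"az":0,"grip":1},{"dx":0,"dy":0,"dz":0.016,"ax":0,"ay":0,"az":0,"grip":1}]' 40
python3 mach.py 0 0 40
```

```text
clock: 10.5
ee_pos: [0.4921, -0.1356, 0.1904]
tool_rot: [[0.959, 0.283, -0.0], [0.283, -0.959, 0.001], [0.0, -0.001, -1.0]]
contact_force: [-1.6, -0.1, -0.1]
gripper_width: 0.0236
tip machine mm [ 0.8  0.1 44.4] F mach [-1.5  0.4 -0.1] torq [-0.26  0.73 -0.02]
t 10.5 pos [ 0.4921 -0.1356  0.1904] F [-1.6 -0.1 -0.1] w 0.0236 yaw 16.45
d [-0.003 -0.     0.018] a [-0.001 -0.     0.001]
```

```bash

python3 -m jog '[{"dx":0,"dy":0,"dz":0.002,"ax":0,"ay":0,"az":0,"grip":1},{"dx":0,"dy":0,"dz":0.004,"ax":0,"ay":0,"az":0,"grip":1},{"dx":0,"dy":0,"dz":0.006,"ax":0,"ay":0,"az":0,"grip":1},{"dx":0,"dy":0,"dz":0.008,"ax":0,"ay":0,"az":0,"grip":1},{"dx":0,"dy":0,"dz":0.01,"ax":0,"ay":0,"az":0,"grip":1},{"dx":0,"dy":0,"dz":0.012,"ax":0,"ay":0,"az":0,"grip":1},{"dx":0,"dy":0,"dz":0.014,"ax":0,"ay":0,"az":0,"grip":1},{"dx":0,"dy":0,"dz":0.016,"ax":0,"ay":0,"az":0,"grip":1}]' 40
python3 mach.py 0 0 36
```

```text
clock: 11.17
ee_pos: [0.4921, -0.1356, 0.1864]
tool_rot: [[0.959, 0.283, -0.0], [0.283, -0.959, 0.001], [0.0, -0.001, -1.0]]
contact_force: [-2.3, -1.6, 0.2]
gripper_width: 0.0236
tip machine mm [ 0.8  0.1 40.4] F mach [-2.7 -0.9  0.2] torq [-0.27  0.69  0.02]
t 11.17 pos [ 0.4921 -0.1356  0.1864] F [-2.3 -1.6  0.2] w 0.0236 yaw 16.45
d [-0.003 -0.     0.018] a [-0.001 -0.     0.001]
```

```bash

python3 -m jog '[{"dx":0,"dy":0,"dz":0.002,"ax":0,"ay":0,"az":0,"grip":1},{"dx":0,"dy":0,"dz":0.004,"ax":0,"ay":0,"az":0,"grip":1},{"dx":0,"dy":0,"dz":0.006,"ax":0,"ay":0,"az":0,"grip":1},{"dx":0,"dy":0,"dz":0.008,"ax":0,"ay":0,"az":0,"grip":1},{"dx":0,"dy":0,"dz":0.01,"ax":0,"ay":0,"az":0,"grip":1},{"dx":0,"dy":0,"dz":0.012,"ax":0,"ay":0,"az":0,"grip":1},{"dx":0,"dy":0,"dz":0.014,"ax":0,"ay":0,"az":0,"grip":1},{"dx":0,"dy":0,"dz":0.016,"ax":0,"ay":0,"az":0,"grip":1}]' 40
python3 mach.py 0 0 32
```

```text
clock: 11.83
ee_pos: [0.492, -0.1356, 0.1823]
tool_rot: [[0.959, 0.283, -0.0], [0.283, -0.959, 0.001], [0.0, -0.001, -1.0]]
contact_force: [-2.1, 0.6, 1.0]
gripper_width: 0.0235
tip machine mm [ 0.8  0.1 36.3] F mach [-1.8  1.2  1. ] torq [-0.24  0.73  0.  ]
t 11.83 pos [ 0.492  -0.1356  0.1823] F [-2.1  0.6  1. ] w 0.0235 yaw 16.45
d [-0.003 -0.     0.017] a [-0.001 -0.     0.001]
```

```bash

python3 -m jog '[{"dx":0,"dy":0,"dz":0.002,"ax":0,"ay":0,"az":0,"grip":1},{"dx":0,"dy":0,"dz":0.004,"ax":0,"ay":0,"az":0,"grip":1},{"dx":0,"dy":0,"dz":0.006,"ax":0,"ay":0,"az":0,"grip":1},{"dx":0,"dy":0,"dz":0.008,"ax":0,"ay":0,"az":0,"grip":1},{"dx":0,"dy":0,"dz":0.01,"ax":0,"ay":0,"az":0,"grip":1},{"dx":0,"dy":0,"dz":0.012,"ax":0,"ay":0,"az":0,"grip":1},{"dx":0,"dy":0,"dz":0.014,"ax":0,"ay":0,"az":0,"grip":1},{"dx":0,"dy":0,"dz":0.016,"ax":0,"ay":0,"az":0,"grip":1}]' 40
python3 mach.py 0 0 28
```

```text
clock: 12.5
ee_pos: [0.4921, -0.1357, 0.1783]
tool_rot: [[0.959, 0.283, -0.0], [0.283, -0.959, 0.001], [0.0, -0.001, -1.0]]
contact_force: [-2.4, -1.1, 2.6]
gripper_width: 0.0237
tip machine mm [ 0.8  0.1 32.3] F mach [-2.6 -0.4  2.6] torq [-0.19  0.76 -0.01]
t 12.5 pos [ 0.4921 -0.1357  0.1783] F [-2.4 -1.1  2.6] w 0.0237 yaw 16.45
d [-0.003 -0.     0.017] a [-0.001 -0.     0.001]
```

The vertical force is rising, so I take smaller steps.

```bash

python3 -m jog '[{"dx":0,"dy":0,"dz":0.001,"ax":0,"ay":0,"az":0,"grip":1},{"dx":0,"dy":0,"dz":0.002,"ax":0,"ay":0,"az":0,"grip":1},{"dx":0,"dy":0,"dz":0.003,"ax":0,"ay":0,"az":0,"grip":1},{"dx":0,"dy":0,"dz":0.004,"ax":0,"ay":0,"az":0,"grip":1},{"dx":0,"dy":0,"dz":0.005,"ax":0,"ay":0,"az":0,"grip":1},{"dx":0,"dy":0,"dz":0.006,"ax":0,"ay":0,"az":0,"grip":1},{"dx":0,"dy":0,"dz":0.007,"ax":0,"ay":0,"az":0,"grip":1},{"dx":0,"dy":0,"dz":0.008,"ax":0,"ay":0,"az":0,"grip":1}]' 40
python3 mach.py 0 0 28
```

```text
clock: 13.17
ee_pos: [0.4921, -0.1356, 0.1763]
tool_rot: [[0.959, 0.283, -0.0], [0.283, -0.959, 0.001], [0.0, -0.001, -1.0]]
contact_force: [-2.3, -0.8, 1.0]
gripper_width: 0.0235
tip machine mm [ 0.8  0.1 30.3] F mach [-2.4 -0.1  1. ] torq [-0.25  0.85 -0.  ]
t 13.17 pos [ 0.4921 -0.1356  0.1763] F [-2.3 -0.8  1. ] w 0.0235 yaw 16.45
d [-0.003 -0.     0.009] a [-0.001 -0.     0.001]
```

```bash

python3 -m jog '[{"dx":0,"dy":0,"dz":0.0015,"ax":0,"ay":0,"az":0,"grip":1},{"dx":0,"dy":0,"dz":0.003,"ax":0,"ay":0,"az":0,"grip":1},{"dx":0,"dy":0,"dz":0.0045,"ax":0,"ay":0,"az":0,"grip":1},{"dx":0,"dy":0,"dz":0.006,"ax":0,"ay":0,"az":0,"grip":1},{"dx":0,"dy":0,"dz":0.0075,"ax":0,"ay":0,"az":0,"grip":1},{"dx":0,"dy":0,"dz":0.009,"ax":0,"ay":0,"az":0,"grip":1},{"dx":0,"dy":0,"dz":0.0105,"ax":0,"ay":0,"az":0,"grip":1},{"dx":0,"dy":0,"dz":0.012,"ax":0,"ay":0,"az":0,"grip":1}]' 40
python3 mach.py 0 0 25
```

```text
clock: 13.83
ee_pos: [0.4922, -0.1358, 0.174]
tool_rot: [[0.959, 0.283, 0.001], [0.283, -0.959, 0.001], [0.001, -0.001, -1.0]]
contact_force: [-4.6, -0.8, 12.8]
gripper_width: 0.0235
tip machine mm [ 1.  -0.1 28. ] F mach [-4.7  0.5 12.8] torq [-0.14  1.48 -0.  ]
t 13.83 pos [ 0.4922 -0.1358  0.174 ] F [-4.6 -0.8 12.8] w 0.0235 yaw 16.44
d [-0.004 -0.001  0.012] a [-0.001 -0.001  0.001]
```

The stop is felt: 12.8 N, past the pad and just into the buffer. I ease back a little before releasing.

```bash

python3 -m jog '[{"dx":0,"dy":0,"dz":0,"ax":0,"ay":0,"az":0,"grip":1},{"dx":0,"dy":0,"dz":-0.001,"ax":0,"ay":0,"az":0,"grip":1},{"dx":0,"dy":0,"dz":-0.002,"ax":0,"ay":0,"az":0,"grip":1},{"dx":0,"dy":0,"dz":-0.003,"ax":0,"ay":0,"az":0,"grip":1},{"dx":0,"dy":0,"dz":-0.003,"ax":0,"ay":0,"az":0,"grip":1},{"dx":0,"dy":0,"dz":-0.003,"ax":0,"ay":0,"az":0,"grip":1},{"dx":0,"dy":0,"dz":-0.003,"ax":0,"ay":0,"az":0,"grip":1},{"dx":0,"dy":0,"dz":-0.003,"ax":0,"ay":0,"az":0,"grip":1}]' 40
python3 mach.py 0 0 25;python3 held.py | grep -E "top|0.015"
```

```text
clock: 14.5
ee_pos: [0.4922, -0.1358, 0.175]
tool_rot: [[0.959, 0.283, 0.001], [0.283, -0.959, 0.002], [0.001, -0.001, -1.0]]
contact_force: [-3.9, -0.8, 7.9]
gripper_width: 0.0234
tip machine mm [ 1. -0. 29.] F mach [-4.   0.4  7.9] torq [-0.11  1.26 -0.01]
t 14.5 pos [ 0.4922 -0.1358  0.175 ] F [-3.9 -0.8  7.9] w 0.0234 yaw 16.44
d [-0.003 -0.001  0.016] a [-0.002 -0.001  0.001]
z 0.015 x [-0.012  0.011] yface -0.0084 n 542
z 0.055 x [-0.0215  0.0158] yface 0.0014 n 150
top z -0.0438 y [-0.009   0.0139] x [-0.0119  0.0113]
```

```bash

python3 -m jog '[{"dx":0,"dy":0,"dz":0,"ax":0,"ay":0,"az":0,"grip":-0.3},{"dx":0,"dy":0,"dz":0,"ax":0,"ay":0,"az":0,"grip":-0.3},{"dx":0,"dy":0,"dz":0,"ax":0,"ay":0,"az":0,"grip":-0.3},{"dx":0,"dy":0,"dz":0,"ax":0,"ay":0,"az":0,"grip":-0.3},{"dx":0,"dy":0,"dz":0,"ax":0,"ay":0,"az":0,"grip":-0.3},{"dx":0,"dy":0,"dz":0,"ax":0,"ay":0,"az":0,"grip":-0.3},{"dx":0,"dy":0,"dz":0,"ax":0,"ay":0,"az":0,"grip":-0.3},{"dx":0,"dy":0,"dz":0,"ax":0,"ay":0,"az":0,"grip":-0.3}]' 40
python3 mach.py 0 0 25;python3 held.py | grep -E "top|0.015"
```

```text
clock: 15.22
ee_pos: [0.4922, -0.1358, 0.175]
tool_rot: [[0.959, 0.283, 0.001], [0.283, -0.959, 0.002], [0.001, -0.001, -1.0]]
contact_force: [0.1, -0.5, -0.8]
gripper_width: 0.0558
tip machine mm [ 1.1 -0.  29. ] F mach [-0.  -0.5 -0.8] torq [ 0.01 -0.   -0.02]
t 15.22 pos [ 0.4922 -0.1358  0.175 ] F [ 0.1 -0.5 -0.8] w 0.0558 yaw 16.44
d [-0.004 -0.001  0.016] a [-0.002 -0.002  0.001]
z 0.015 x [-0.0142  0.0087] yface -0.0085 n 558
z 0.055 x [-0.0194  0.0154] yface 0.0058 n 214
top z -0.0453 y [-0.0091  0.0141] x [-0.0138  0.0087]
```

On release the blank rose about 1.5 mm (top at z ≈ 0.2203; pad flat should be ≈ 0.2193). I'll back off upwards, shut the fingers and press lightly on its top.

```bash

python3 -m jog '[{"dx":0,"dy":0,"dz":-0.04,"ax":0,"ay":0,"az":0,"grip":-0.3},{"dx":0,"dy":0,"dz":-0.12,"ax":0,"ay":0,"az":0,"grip":-0.3},{"dx":0,"dy":0,"dz":-0.22,"ax":0,"ay":0,"az":0,"grip":-0.3},{"dx":-0.01,"dy":0.012,"dz":-0.3,"ax":0,"ay":0,"az":0,"grip":-0.3},{"dx":-0.01,"dy":0.012,"dz":-0.3,"ax":0,"ay":0,"az":0,"grip":-0.3},{"dx":-0.01,"dy":0.012,"dz":-0.3,"ax":0,"ay":0,"az":0,"grip":1},{"dx":-0.01,"dy":0.012,"dz":-0.3,"ax":0,"ay":0,"az":0,"grip":1},{"dx":-0.01,"dy":0.012,"dz":-0.3,"ax":0,"ay":0,"az":0,"grip":1}]' 40
python3 -m jog '[{"dx":0,"dy":0,"dz":0,"ax":0,"ay":0,"az":0,"grip":1},{"dx":0,"dy":0,"dz":0,"ax":0,"ay":0,"az":0,"grip":1},{"dx":0,"dy":0,"dz":0,"ax":0,"ay":0,"az":0,"grip":1},{"dx":0,"dy":0,"dz":0,"ax":0,"ay":0,"az":0,"grip":1},{"dx":0,"dy":0,"dz":0,"ax":0,"ay":0,"az":0,"grip":1},{"dx":0,"dy":0,"dz":0,"ax":0,"ay":0,"az":0,"grip":1},{"dx":0,"dy":0,"dz":0,"ax":0,"ay":0,"az":0,"grip":1},{"dx":0,"dy":0,"dz":0,"ax":0,"ay":0,"az":0,"grip":1}]' 40
python3 - <<'E'
from h import *
o=arm.get_obs();q=arm.camera_params("wrist");p,d=arm.camera("wrist");cv2.imwrite("pics/w4.png",p[:,:,::-1])
W=cloud(q,d);P=(W-o["ee_pos"])@o["tool_rot"];Z=W[...,2]
t=(d>0)&(p.max(-1)<160)&(p[...,0]>p[...,2]+8)&(abs(P[...,0])<.03)&(abs(P[...,1])<.03)&(Z>.205)&(Z<.235)
print("top n",t.sum(),"z",np.percentile(Z[t],[5,50,95]),"x",np.percentile(P[t][:,0],[2,98]),"y",np.percentile(P[t][:,1],[2,98]))
p,d=arm.camera("scene");a=cv2.resize(p[60:220,160:340,::-1],(400,355));b=cv2.resize(cv2.imread("pics/w4.png"),(568,355))[:,90:478]
cv2.imwrite("pics/c4.png",np.hstack([a,b]))
E
```

```text
clock: 15.93
ee_pos: [0.4901, -0.1392, 0.2494]
tool_rot: [[0.959, 0.283, -0.001], [0.283, -0.959, 0.002], [0.0, -0.002, -1.0]]
contact_force: [0.5, -0.1, 0.1]
gripper_width: 0.0198
clock: 16.6
ee_pos: [0.4902, -0.1392, 0.2494]
tool_rot: [[0.959, 0.283, -0.0], [0.283, -0.959, 0.002], [0.0, -0.002, -1.0]]
contact_force: [0.9, 0.5, 0.3]
gripper_width: 0.0001
top n 1188 z [0.2088315  0.22034867 0.22145503] x [-0.01101284  0.01164518] y [-0.01137924  0.00977934]
```

View pics/c4.png

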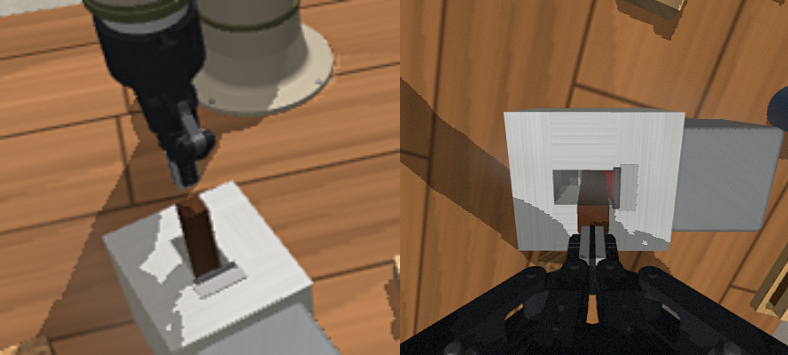

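The blank stands in the guide with the flap behind it, and the shut fingers are centred over its top. Now a light press.

```bash

python3 -m jog '[{"dx":0,"dy":0,"dz":0.02,"ax":0,"ay":0,"az":0,"grip":1},{"dx":0,"dy":0,"dz":0.045,"ax":0,"ay":0,"az":0,"grip":1},{"dx":0,"dy":0,"dz":0.07,"ax":0,"ay":0,"az":0,"grip":1},{"dx":0,"dy":0,"dz":0.085,"ax":0,"ay":0,"az":0,"grip":1},{"dx":0,"dy":0,"dz":0.095,"ax":0,"ay":0,"az":0,"grip":1},{"dx":0,"dy":0,"dz":0.1,"ax":0,"ay":0,"az":0,"grip":1},{"dx":0,"dy":0,"dz":0.104,"ax":0,"ay":0,"az":0,"grip":1},{"dx":0,"dy":0,"dz":0.106,"ax":0,"ay":0,"az":0,"grip":1}]' 40
python3 -m jog '[{"dx":0,"dy":0,"dz":0.001,"ax":0,"ay":0,"az":0,"grip":1},{"dx":0,"dy":0,"dz":0.002,"ax":0,"ay":0,"az":0,"grip":1},{"dx":0,"dy":0,"dz":0.003,"ax":0,"ay":0,"az":0,"grip":1},{"dx":0,"dy":0,"dz":0.004,"ax":0,"ay":0,"az":0,"grip":1},{"dx":0,"dy":0,"dz":0.005,"ax":0,"ay":0,"az":0,"grip":1},{"dx":0,"dy":0,"dz":0.006,"ax":0,"ay":0,"az":0,"grip":1},{"dx":0,"dy":0,"dz":0.007,"ax":0,"ay":0,"az":0,"grip":1},{"dx":0,"dy":0,"dz":0.008,"ax":0,"ay":0,"az":0,"grip":1}]' 40
```

```text
clock: 17.37
ee_pos: [0.4902, -0.1392, 0.2228]
tool_rot: [[0.959, 0.283, -0.0], [0.283, -0.959, 0.002], [0.0, -0.002, -1.0]]
contact_force: [0.3, 0.1, 0.3]
gripper_width: 0.0003
clock: 18.03
ee_pos: [0.4902, -0.1392, 0.2209]
tool_rot: [[0.959, 0.283, -0.0], [0.283, -0.959, 0.002], [0.0, -0.002, -1.0]]
contact_force: [0.0, -0.8, 2.0]
gripper_width: -0.0
```

```bash

python3 -m jog '[{"dx":0,"dy":0,"dz":0.001,"ax":0,"ay":0,"az":0,"grip":1},{"dx":0,"dy":0,"dz":0.0015,"ax":0,"ay":0,"az":0,"grip":1},{"dx":0,"dy":0,"dz":0.002,"ax":0,"ay":0,"az":0,"grip":1},{"dx":0,"dy":0,"dz":0.003,"ax":0,"ay":0,"az":0,"grip":1},{"dx":0,"dy":0,"dz":0.0035,"ax":0,"ay":0,"az":0,"grip":1},{"dx":0,"dy":0,"dz":0.004,"ax":0,"ay":0,"az":0,"grip":1},{"dx":0,"dy":0,"dz":0.004,"ax":0,"ay":0,"az":0,"grip":1},{"dx":0,"dy":0,"dz":0.004,"ax":0,"ay":0,"az":0,"grip":1}]' 40
```

```text
clock: 18.7
ee_pos: [0.4905, -0.1393, 0.2202]
tool_rot: [[0.959, 0.283, 0.0], [0.283, -0.959, 0.002], [0.001, -0.002, -1.0]]
contact_force: [-0.4, 0.6, 5.8]
gripper_width: -0.0001
```

```bash

python3 -m jog '[{"dx":0,"dy":0,"dz":0.003,"ax":0,"ay":0,"az":0,"grip":1},{"dx":0,"dy":0,"dz":0.0035,"ax":0,"ay":0,"az":0,"grip":1},{"dx":0,"dy":0,"dz":0.004,"ax":0,"ay":0,"az":0,"grip":1},{"dx":0,"dy":0,"dz":0.0045,"ax":0,"ay":0,"az":0,"grip":1},{"dx":0,"dy":0,"dz":0.005,"ax":0,"ay":0,"az":0,"grip":1},{"dx":0,"dy":0,"dz":0.005,"ax":0,"ay":0,"az":0,"grip":1},{"dx":0,"dy":0,"dz":0.005,"ax":0,"ay":0,"az":0,"grip":1},{"dx":0,"dy":0,"dz":0.005,"ax":0,"ay":0,"az":0,"grip":1}]' 40
```

```text
clock: 19.37
ee_pos: [0.4909, -0.1396, 0.2196]
tool_rot: [[0.959, 0.283, 0.002], [0.283, -0.959, 0.002], [0.002, -0.001, -1.0]]
contact_force: [-0.3, 1.3, 9.5]
gripper_width: 0.0001
```

The stop is felt again at 9.5 N, with the top at z ≈ 0.2196, which agrees with the first contact. I withdraw slowly and check.

```bash

python3 -m jog '[{"dx":0,"dy":0,"dz":-0.001,"ax":0,"ay":0,"az":0,"grip":1},{"dx":0,"dy":0,"dz":-0.003,"ax":0,"ay":0,"az":0,"grip":1},{"dx":0,"dy":0,"dz":-0.006,"ax":0,"ay":0,"az":0,"grip":1},{"dx":0,"dy":0,"dz":-0.02,"ax":0,"ay":0,"az":0,"grip":1},{"dx":0,"dy":0,"dz":-0.05,"ax":0,"ay":0,"az":0,"grip":1},{"dx":0,"dy":0,"dz":-0.09,"ax":0,"ay":0,"az":0,"grip":1},{"dx":0,"dy":0,"dz":-0.115,"ax":0,"ay":0,"az":0,"grip":1},{"dx":0,"dy":0,"dz":-0.119,"ax":0,"ay":0,"az":0,"grip":1}]' 40
python3 - <<'E'
from h import *
o=arm.get_obs();q=arm.camera_params("wrist");p,d=arm.camera("wrist")
W=cloud(q,d);P=(W-o["ee_pos"])@o["tool_rot"];Z=W[...,2]
t=(d>0)&(p.max(-1)<160)&(p[...,0]>p[...,2]+8)&(abs(P[...,0])<.03)&(abs(P[...,1])<.03)&(Z>.205)&(Z<.235)
print("top n",t.sum(),"z",np.percentile(Z[t],[5,50,95]),"x",np.percentile(P[t][:,0],[2,98]),"y",np.percentile(P[t][:,1],[2,98]))
E
python3 -m jog '[{"dx":0,"dy":0.1,"dz":-0.1,"ax":0,"ay":0,"az":0,"grip":1},{"dx":0,"dy":0.2,"dz":-0.2,"ax":0,"ay":0,"az":0,"grip":1},{"dx":-0.1,"dy":0.3,"dz":-0.25,"ax":0,"ay":0,"az":0,"grip":1},{"dx":-0.1,"dy":0.4,"dz":-0.3,"ax":0,"ay":0,"az":0,"grip":1},{"dx":-0.1,"dy":0.5,"dz":-0.3,"ax":0,"ay":0,"az":0,"grip":1},{"dx":-0.1,"dy":0.5,"dz":-0.3,"ax":0,"ay":0,"az":0,"grip":1},{"dx":-0.1,"dy":0.5,"dz":-0.3,"ax":0,"ay":0,"az":0,"grip":1},{"dx":-0.1,"dy":0.5,"dz":-0.3,"ax":0,"ay":0,"az":0,"grip":1}]' 40
python3 - <<'E'
from h import *
q=arm.camera_params("wrist");p,d=arm.camera("wrist");cv2.imwrite("pics/w5.png",p[:,:,::-1])
W=cloud(q,d);Z=W[...,2];v=W[...,:2]-[.492,-.1396]
t=(d>0)&(p.max(-1)<160)&(p[...,0]>p[...,2]+8)&(np.hypot(v[...,0],v[...,1])<.03)&(Z>.205)&(Z<.235)
print("top n",t.sum(),"z",np.percentile(Z[t],[5,50,95]),"c",np.median(W[t],0))
p,d=arm.camera("scene");a=p[:,:,::-1][60:300,130:470]
cv2.imwrite("pics/c5.png",np.hstack([cv2.resize(a,(425,300)),cv2.resize(cv2.imread("pics/w5.png"),(375,300))]))
E
```

```text
clock: 20.03
ee_pos: [0.4915, -0.14, 0.251]
tool_rot: [[0.959, 0.283, 0.004], [0.283, -0.959, 0.001], [0.004, -0.0, -1.0]]
contact_force: [1.2, -0.7, 0.1]
gripper_width: 0.0
top n 1219 z [0.20892118 0.21985388 0.22104507] x [-0.01226688  0.01049133] y [-0.01194487  0.00935571]
clock: 20.75
ee_pos: [0.5021, -0.2661, 0.3248]
tool_rot: [[0.959, 0.283, 0.003], [0.283, -0.959, 0.002], [0.003, -0.002, -1.0]]
contact_force: [0.2, -0.4, -0.1]
gripper_width: -0.0001
top n 1063 z [0.21864711 0.22003102 0.22131622] c [ 0.49032424 -0.1406639   0.22003102]
```

View pics/c5.png

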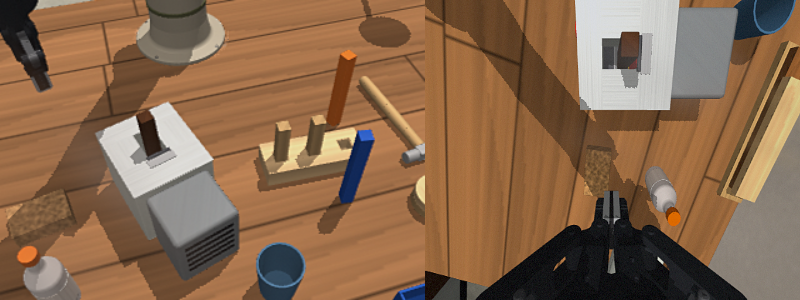

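Pictures show the blank standing in the guide, the flap against it, the rest undisturbed and the arm clear.

```bash
python3 -c "
from station import arm
arm.sign_off();print(arm.get_obs()['clock'])"
```

```text
the job is handed in; nothing more can be done
the job is handed in; nothing more can be done
```

The dark blank stands in the machine's guide, pressed home on the stop. I handed the job in at about 21 s of the 58 s allowed, with the arm well clear and touching nothing.

- **Opening the flap:** I lifted the blank from the rack and pushed the flap open near its yellow edge. The highest reading I took during the push was 2.8 N.
- **Sliding across:** I slid it against the flap to the guide line, with about 2.7 N of side force. It went down the guide with about 1–2 N along it.
- **Finding the stop:** I lowered it in short steps and met the stop with the blank's lower end about 28 mm above the bench, where the wrist read 12.8 N. I eased back to 8 N before letting go.
- **Correction after release:** The blank rose about 1.5 mm when the fingers opened. I shut them and pressed lightly on its top; it stopped firmly at 9.5 N, at the same height as the first contact to within about 0.5 mm.

**Last checks:**
- **Standing height:** The blank's top was at z = 0.220 m, so about 75 mm stands out of the machine. That is about 0.4 mm lower than before the second press and did not change as the arm moved away.
- **Rest of the scene:** The last pictures show nothing else disturbed.
- **Not confirmed:** Readings come only at the end of each move, so brief peaks between them were not seen. The pad itself is out of sight, so that it is fully pressed is judged from force and height, which agree to about 0.5–1 mm.

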